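# Snap the instrument box's lid rim shut

### The arm

A 6-joint arm with a two-finger parallel gripper is mounted at the origin on the work surface. World frame = base frame: x ahead of the robot, y to its left, z up, the work surface at z = 0. Lengths are in m, angles in rad, forces in N, time in s.
With the tool pointing down it reaches from about 0.35 to 0.775 m from the base axis. Payload 7.3 kg.
Tool frame: the origin (TCP) lies midway between the tips of the shut fingers; the grasp point (between the pads) lies grasp_offset behind it (grasp_offset is the distance from the TCP to the grasp point, in m); z points along the fingers, y is the line along which they close (so a half turn about z gives the same grasp; the last joint's range is limited). The gripper opens to 92 mm and grips with 3 to 60 N. Pads are 19 mm wide; open, the fingers measure 130 mm over their backs; the gripper's body (75 mm by 190 mm) begins 47 mm behind the grasp point.
Start: joints at [-1.277, 0.342, 1.524, -0, 1.275, -0.146], TCP at [0.224, -0.475, 0.227] pointing down, gripper open.
Joint ranges: [-2.53, 2.53], [-0.77, 2.02], [0.04, 2.7], [-1, 4.14], [0.28, 2.66], [-3.11, 3.11]. Speed limits (rad/s): [2.57, 2.57, 3.14, 3.14, 3.14, 3.14].

### API

Orientations are given as [roll, pitch, yaw] about the fixed x, y, z axes, in that order (R = Rz(yaw) Ry(pitch) Rx(roll)).
In Python, from cell import * gives the robot as it stands.
- The arm moves only by the tool step_arm, never from a script. Its argument "plan" is a list of rows, each a list of 5 numbers: the closure, from -1 (fully open) to 1 (shut), then the shift along the tool's x, y, z in m, then the turn about the tool's z in rad. In form: [[hand, x, y, z, twist], ...]. A call has 1 to 20 rows; each row is the pose to reach, as a shift and turn from the pose commanded when the call began, along the tool's axes at that moment; what a row does not reach only later rows make up. A row lasts 1/8 s, in which the tool goes at most 62.5 mm and 10.7 degrees, less where a joint would pass 70% of its speed; a pose out of reach is approached as far as the arm can. A call with a gripper value outside its range is refused whole. The fingers move at their own pace and stop on an object; "grip_force" is the grip in N (left out, the last holds). Time passes only in rows, so rows that repeat a pose let the fingers close. It gives the time, the measured TCP pose, the force, the opening and the grip force at its end, in the units of the state.
- observe(): the state, without advancing time (a new reading comes with each control period).
- read_camera(name): name is "side" or "top"; returns a dict with "img" (420x560x3 uint8, red, green, blue), "range_z" (420x560 float32, m along the optical axis (not along the pixel's ray), 0 where there is no reading), "fx", "fy", "cx", "cy" (pixels), "k1" (the pictures are not rectified: a ray, as slopes to the right and down, at radius r is drawn at 1 + k1 r^2 times it, then the intrinsics apply), "R" (3x3) and "t" (3): a world point X has camera coordinates R X + t. Camera axes: x right, y down, z forward; pixel columns grow to the right and rows downward; lengths in m; the calibration is good to about 2 mm. A picture is of the moment at which its call begins.
- hand_in(): hands the job in; it is judged then, once.
The state is a dict: "time": time; "qpos": joint angles; "qvel": joint speeds; "joint_efforts": joint torques, N m; "tool_pos": TCP position; "tool_rot": TCP orientation; "contact_force": force on the tool from outside, world axes, zero at the start; "torque": the same for the moment, N m; "opening": finger opening in m; "grip_force": force on a finger pad.
Only numpy, scipy, OpenCV 4.12 (cv2) and the standard library are available. Lean on these libraries where they do the work, as an engineer would, in place of code of your own. Each camera call takes 0.05 s, during which the arm holds its last target. There are 200 camera calls.

### The job

The lid of the lime-yellow instrument box has sprung up along its orange rim. With the fingertips, press down every rim section that stands proud, one after another round the box, until all six have clicked shut and lie level, without leaning heavily on it. Do not pick up, tip or shove the box, and leave the other things on the bench alone.

Things in the scene. Friction and masses are not known exactly. Their poses are not given: they have to be found in the camera images.
- box: Lime-yellow instrument box, 120 (x) x 170 (y) x 48 mm high when shut, about 0.8 kg, loose on the bench. Origin: centre of its underside; z up, x to its back, y along its length to its left. Round the fixed grey middle of the lid (64 x 114 mm, top at 48 mm) lie six separate orange rim sections, two on each long side, one on each short side, hinged along their inner edges; raised ones slope up outwards.
- dial (a point): Top centre of the black dial on the grey middle of the lid, 22 mm diameter, standing 12 mm above it (top at 60 mm), 30 mm from the box's centre towards its -y. Not part of the job.
- front_left (a joint): Hinge angle of the orange rim section on the left half of the front long side of the box (rad): 0 = sprung open, sloping up outwards at 18 degrees, 0.32 = clicked shut and level. It is a snap catch with two resting places: pressing near its outer edge takes about 6 to 10 N, past half-way (0.16) it snaps home by itself and stays.
- front_left_top (a point): Point to press: on top of that section, at mid-length, 18 mm out from its hinge. Section: 81 mm long, 26 mm from hinge to outer edge, 4 mm thick, white stripe along this point; in the box's frame the hinge's midpoint is (-33, 42.5, 44) mm and it reaches out to -x. Here the top is 48 mm above the bench shut, about 53.5 mm open; the outer edge rises 8 mm.
- front_right (a joint): Hinge angle of the orange rim section on the right half of the front long side of the box (rad): 0 = sprung open, sloping up outwards at 18 degrees, 0.32 = clicked shut and level. It is a snap catch with two resting places: pressing near its outer edge takes about 6 to 10 N, past half-way (0.16) it snaps home by itself and stays.
- front_right_top (a point): Point to press: on top of that section, at mid-length, 18 mm out from its hinge. Section: 81 mm long, 26 mm from hinge to outer edge, 4 mm thick, white stripe along this point; in the box's frame the hinge's midpoint is (-33, -42.5, 44) mm and it reaches out to -x. Here the top is 48 mm above the bench shut, about 53.5 mm open; the outer edge rises 8 mm.
- right_end (a joint): Hinge angle of the orange rim section on the right short side of the box (rad): 0 = sprung open, sloping up outwards at 18 degrees, 0.32 = clicked shut and level. It is a snap catch with two resting places: pressing near its outer edge takes about 6 to 10 N, past half-way (0.16) it snaps home by itself and stays.
- right_end_top (a point): Point to press: on top of that section, at mid-length, 18 mm out from its hinge. Section: 60 mm long, 26 mm from hinge to outer edge, 4 mm thick, white stripe along this point; in the box's frame the hinge's midpoint is (0, -58, 44) mm and it reaches out to -y. Here the top is 48 mm above the bench shut, about 53.5 mm open; the outer edge rises 8 mm.
- back_right (a joint): Hinge angle of the orange rim section on the right half of the back long side of the box (rad): 0 = sprung open, sloping up outwards at 18 degrees, 0.32 = clicked shut and level. It is a snap catch with two resting places: pressing near its outer edge takes about 6 to 10 N, past half-way (0.16) it snaps home by itself and stays.
- back_right_top (a point): Point to press: on top of that section, at mid-length, 18 mm out from its hinge. Section: 81 mm long, 26 mm from hinge to outer edge, 4 mm thick, white stripe along this point; in the box's frame the hinge's midpoint is (33, -42.5, 44) mm and it reaches out to +x. Here the top is 48 mm above the bench shut, about 53.5 mm open; the outer edge rises 8 mm.
- back_left (a joint): Hinge angle of the orange rim section on the left half of the back long side of the box (rad): 0 = sprung open, sloping up outwards at 18 degrees, 0.32 = clicked shut and level. It is a snap catch with two resting places: pressing near its outer edge takes about 6 to 10 N, past half-way (0.16) it snaps home by itself and stays.
- back_left_top (a point): Point to press: on top of that section, at mid-length, 18 mm out from its hinge. Section: 81 mm long, 26 mm from hinge to outer edge, 4 mm thick, white stripe along this point; in the box's frame the hinge's midpoint is (33, 42.5, 44) mm and it reaches out to +x. Here the top is 48 mm above the bench shut, about 53.5 mm open; the outer edge rises 8 mm.
- left_end (a joint): Hinge angle of the orange rim section on the left short side of the box (rad): 0 = sprung open, sloping up outwards at 18 degrees, 0.32 = clicked shut and level. It is a snap catch with two resting places: pressing near its outer edge takes about 6 to 10 N, past half-way (0.16) it snaps home by itself and stays.
- left_end_top (a point): Point to press: on top of that section, at mid-length, 18 mm out from its hinge. Section: 60 mm long, 26 mm from hinge to outer edge, 4 mm thick, white stripe along this point; in the box's frame the hinge's midpoint is (0, 58, 44) mm and it reaches out to +y. Here the top is 48 mm above the bench shut, about 53.5 mm open; the outer edge rises 8 mm.
- solder_reel: Silver solder reel with a green disc on top, standing on its flange, 60 mm diameter, 40 mm high; origin at its underside centre. Bystander.
- flux_jar: Small amber jar with a white cap, 48 mm diameter, 50 mm high; origin at its underside centre. Bystander.
- tip_tin: Open round brass tin, 64 mm diameter, 35 mm high; origin at its underside centre. Bystander.
- screwdriver: Screwdriver, 150 mm long with a red handle, lying loose beside the box's right short side; origin on its underside. Bystander.
- battery: Blue block battery, 26 x 48 x 17 mm, lying beside the box's left short side; origin at its underside centre. Bystander.
- cutters: Red-handled side cutters lying flat, 130 mm long, 12 mm high; origin on the underside near the pivot. Bystander.

How it is judged:
At the end, for the whole second after the job is handed in: All six rim sections are shut (joint above 0.28 of 0.32 rad), and the box rests upright on the bench (tilt below 0.05 rad, underside below 8 mm), within 50 mm of where it stood (value of joint each of front_left, front_right, right_end, back_right, back_left, left_end above 0.28 rad and linear speed of box below 0.02 m/s and height (world z) of box below 0.008 m and angle between box's own z axis and vertical below 0.05 rad and distance of box from where it was at the start of the episode below 0.05 m); the robot touches nothing.
It fails at once if the box is lifted more than 12 mm, tipped by more than 0.2 rad or shoved more than 50 mm (height (world z) of box above 0.012 m or angle between box's own z axis and vertical above 0.2 rad or distance of box from where it was at the start of the episode above 0.05 m).
It fails at once if the robot leans on the box with more than 60 N (contact force between any of the fingers, the arm and box above 60 N).
It fails at once if a bystander is moved more than 30 mm or picked up (distance of any of solder_reel, flux_jar, tip_tin, screwdriver, battery, cutters from where it was at the start of the episode above 0.03 m).
It also fails if it takes over 58 s, if anything falls off the work surface, if the arm or the gripper's body presses on something with over 40 N, if the wrist force passes 120 N, or if a joint passes its speed limit or range.

## Working session

There is one attempt and no reset: what is moved stays moved. The work goes in short steps, Python scripts to look and compute and a tool call to move; the robot and the scene stay as the last step left them, time stands still between calls to the robot, and variables do not carry over. Pictures are saved under pics/ and viewed, at most 10 in all, crops included, and the job is handed in when it is done.

Besides the shell and the picture viewer there is one more tool, called as a command line: name --pt "numbers of a row" for each row, then --argument value for the rest. step_arm: Moves the arm, as the interface text tells. Its arguments: {"type":"object","properties":{"plan":{"type":"array","items":{"type":"array","items":{"type":"number"}}},"grip_force":{"type":"number"}},"required":["plan"]}

```bash
mkdir -p pics; cat > h.py <<'E'
from cell import *
import numpy as np, cv2
def cloud(c):
    h,w=c["range_z"].shape
    u,v=np.meshgrid(np.arange(w),np.arange(h))
    K=np.array([[c["fx"],0,c["cx"]],[0,c["fy"],c["cy"]],[0,0,1.]])
    p=cv2.undistortPoints(np.stack([u,v],-1).reshape(-1,1,2).astype(float),K,np.array([c["k1"],0,0,0.])).reshape(h,w,2)
    z=c["range_z"]
    X=np.dstack([p[...,0]*z,p[...,1]*z,z])
    return (X-np.array(c["t"]))@np.array(c["R"])   # R^T (X-t)
E
python3 - <<'E'
from h import *
s=observe();print({k:np.round(v,3) for k,v in s.items()})
for n in("top","side"):
    c=read_camera(n);cv2.imwrite(f"pics/{n}0.png",c["img"][:,:,::-1])
    P=cloud(c);np.save(n+".npy",P)
    hsv=cv2.cvtColor(c["img"],cv2.COLOR_RGB2HSV);np.save(n+"hsv.npy",hsv)
    print(n,np.round(c["R"],2).tolist(),np.round(c["t"],2),P[210,280])
E
```

```text
{'time': np.float64(0.0), 'qpos': array([-1.277,  0.343,  1.525,  0.   ,  1.275, -0.146]), 'qvel': array([ 0.001,  0.   ,  0.   , -0.002,  0.001,  0.   ]), 'joint_efforts': array([-1.0000e-03, -4.3125e+01, -2.4422e+01,  7.2000e-02,  5.6000e-02,
       -0.0000e+00]), 'tool_pos': array([ 0.223, -0.475,  0.226]), 'tool_rot': array([-3.14, -0.  ,  0.44]), 'contact_force': array([ 0.103, -0.268,  0.304]), 'torque': array([ 0.021,  0.016, -0.029]), 'grip_force': np.float64(0.0), 'opening': np.float64(0.092)}
top [[0.01, -1.0, 0.0], [-0.99, -0.01, -0.12], [0.12, -0.0, -0.99]] [0.01 0.53 1.3 ] [ 0.53406357  0.01141829 -0.00055534]
side [[-0.8, -0.59, 0.02], [-0.43, 0.56, -0.71], [0.41, -0.58, -0.7]] [0.41 0.27 0.96] [ 0.53834452 -0.02543863  0.04158003]
```

View pics/top0.png

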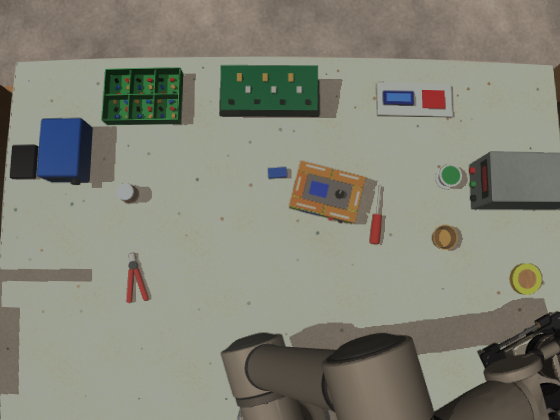

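View pics/side0.png

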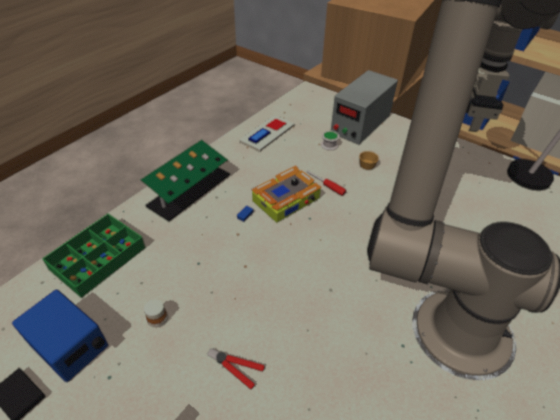

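The top view shows the box centred near (329,192), slightly rotated, with the dial at (340,194). The battery is at (277,173) and the screwdriver at (376,215). The next step is to fit the pose.

```bash
python3 - <<'E'
from h import *
from scipy.spatial import cKDTree
P=np.load("top.npy");H=np.load("tophsv.npy")
reg=np.zeros(P.shape[:2],bool);reg[150:235,280:380]=1
m=reg&(P[...,2]>.038)&(P[...,2]<.075)
pts=P[m];print(len(pts))
r=cv2.minAreaRect((pts[:,:2]*1000).astype(np.float32));print(r)
box=cv2.boxPoints(r);
e=[box[1]-box[0],box[2]-box[1]];L=max(e,key=np.linalg.norm);L=L*np.sign(L[1]);yaw=np.arctan2(-L[0],L[1])
c=np.array(r[0])/1000
print("c",c,"yaw",yaw)
R=np.array([[np.cos(yaw),-np.sin(yaw)],[np.sin(yaw),np.cos(yaw)]])
l=np.dstack([(P[...,:2]-c)@R,P[...,2:]])
# dial
d=m&(H[...,2]<60)&(abs(l[...,0])<.03)&(abs(l[...,1])<.05);print("dial local",l[d].mean(0),d.sum())
g=m&(abs(l[...,0])<.028)&(abs(l[...,1])<.05)&(H[...,2]>60);print("grey z",np.median(P[g][:,2]))
S=dict(fl=(-1,1),fr=(-1,-1),br=(1,-1),bl=(1,1))
T={k:(51*a,42.5*b) for k,(a,b) in S.items()};T.update(re=(0,-76),le=(0,76))
for k,t in T.items():
    t=np.array(t)/1000
    o=np.array([t[0]/.051*.055,t[1]]) if t[0] else np.array([0,t[1]*80/76])
    q=m&(np.hypot(*(np.moveaxis(l[...,:2],-1,0)-o[:,None,None]))<.012)
    i=np.array([t[0]/.051*.037,t[1]]) if t[0] else np.array([0,t[1]*62/76])
    q2=m&(np.hypot(*(np.moveaxis(l[...,:2],-1,0)-i[:,None,None]))<.006)
    print(k,"world",np.round(c+R@t,4),"zout",P[q][:,2].mean().round(4),"zin",P[q2][:,2].mean().round(4))
import itertools
for n in("top","side"):
    P=np.load(n+".npy");l=np.dstack([(P[...,:2]-c)@R,P[...,2:]])
    big=(abs(l[...,0])<.2)&(abs(l[...,1])<.2)&(P[...,2]>.006)&~((abs(l[...,0])<.075)&(abs(l[...,1])<.1))
    n_,lab,st,ce=cv2.connectedComponentsWithStats(big.astype(np.uint8))
    for i in range(1,n_):
        if st[i,4]>15: q=P[lab==i];print(n,"obst",ce[i].round(),q.min(0).round(3),q.max(0).round(3))
E
```

```text
3086
((575.5289916992188, -103.69318389892578), (164.30654907226562, 116.21490478515625), 75.30476379394531)
c [ 0.57552899 -0.10369318] yaw -0.25648043
dial local [-0.00105764 -0.03051036  0.05863717] 49
grey z 0.048049066340676606
fl world [ 0.537  -0.0496] zout 0.0522 zin 0.05
fr world [ 0.5154 -0.1319] zout 0.0472 zin 0.0477
br world [ 0.6141 -0.1577] zout 0.054 zin 0.0499
bl world [ 0.6356 -0.0755] zout 0.048 zin 0.0474
re world [ 0.5562 -0.1772] zout 0.0538 zin 0.0493
le world [ 0.5948 -0.0302] zout 0.054 zin 0.05
top obst [289. 106.] [ 0.775 -0.085  0.006] [0.819 0.05  0.093]
top obst [277. 173.] [ 0.613 -0.006  0.006] [0.642 0.045 0.025]
top obst [376. 223.] [ 0.45  -0.243  0.006] [ 0.595 -0.211  0.032]
side obst [206. 168.] [ 0.772 -0.082  0.068] [0.818 0.049 0.09 ]
side obst [331. 185.] [ 0.448 -0.245  0.006] [ 0.596 -0.212  0.031]
side obst [209. 185.] [ 0.775 -0.088  0.006] [0.817 0.047 0.019]
side obst [245. 212.] [ 0.614 -0.007  0.007] [0.642 0.044 0.023]
```

Four sections stand proud: `front_left`, `back_right`, `right_end` and `left_end`. `front_right` and `back_left` read as shut. I'll go over `right_end` first, with the fingers shut.

step_arm --pt "1 0.05 -0.015 0 -0.12" --pt "1 0.1 -0.03 0 -0.25" --pt "1 0.16 -0.048 0.0 -0.4" --pt "1 0.22 -0.066 0.02 -0.55" --pt "1 0.28 -0.084 0.04 -0.7" --pt "1 0.34 -0.102 0.07 -0.874" --pt "1 0.4 -0.12 0.1 -0.874" --pt "1 0.428 -0.128 0.127 -0.874" --pt "1 0.428 -0.128 0.147 -0.874" --pt "1 0.428 -0.128 0.157 -0.874" --pt "1 0.428 -0.128 0.157 -0.874" --pt "1 0.428 -0.128 0.157 -0.874" --grip_force 20

```text
time: 1.6
tool_pos: [0.5566, -0.1779, 0.0708]
tool_rot: [3.14, 0.0, 1.313]
contact_force: [-0.1, 0.4, 0.2]
opening: 0.0006
grip_force: 0.0
```

step_arm --pt "1 0 0 0.008 0" --pt "1 0 0 0.013 0" --pt "1 0 0 0.016 0" --pt "1 0 0 0.018 0" --pt "1 0 0 0.0195 0" --pt "1 0 0 0.0195 0"

```text
time: 2.35
tool_pos: [0.5562, -0.1769, 0.0499]
tool_rot: [-3.141, -0.0, 1.314]
contact_force: [-0.2, -0.3, -0.2]
opening: 0.0005
grip_force: 0.0
```

step_arm --pt "1 0 0 -0.02 0" --pt "1 0.01 0 -0.04 0" --pt "1 0.06 0 -0.045 0" --pt "1 0.11 0 -0.04 0" --pt "1 0.152 0 -0.03 0" --pt "1 0.152 0 -0.02 0" --pt "1 0.152 0 -0.012 0" --pt "1 0.152 0 -0.007 0" --pt "1 0.152 0 -0.004 0" --pt "1 0.152 0 -0.002 0" --pt "1 0.152 0 -0.0005 0" --pt "1 0.152 0 -0.0005 0"

```text
time: 3.85
tool_pos: [0.595, -0.0308, 0.0509]
tool_rot: [3.141, 0.0, 1.313]
contact_force: [-0.6, 1.2, -0.9]
opening: 0.0006
grip_force: 0.0
```

step_arm --pt "1 0 0 0.001 0" --pt "1 0 0 0.001 0" --pt "1 0 0 -0.025 0" --pt "1 0 0 -0.045 0.15" --pt "1 0 0 -0.045 0.33" --pt "1 -0.01 -0.015 -0.045 0.51" --pt "1 -0.02 -0.03 -0.045 0.69" --pt "1 -0.033 -0.051 -0.045 0.87" --pt "1 -0.033 -0.051 -0.045 1.05" --pt "1 -0.033 -0.051 -0.045 1.23" --pt "1 -0.033 -0.051 -0.04 1.41" --pt "1 -0.033 -0.051 -0.03 1.571" --pt "1 -0.033 -0.051 -0.02 1.571" --pt "1 -0.033 -0.051 -0.012 1.571" --pt "1 -0.033 -0.051 -0.007 1.571" --pt "1 -0.033 -0.051 -0.004 1.571" --pt "1 -0.033 -0.051 -0.002 1.571" --pt "1 -0.033 -0.051 0 1.571" --pt "1 -0.033 -0.051 0.001 1.571"

```text
time: 6.22
tool_pos: [0.5375, -0.049, 0.0499]
tool_rot: [3.142, -0.001, -0.257]
contact_force: [0.3, 0.0, 0.5]
opening: 0.0003
grip_force: 0.0
```

step_arm --pt "1 0 0 -0.02 0" --pt "1 0 0 -0.045 0" --pt "1 0.035 0.03 -0.045 0" --pt "1 0.07 0.06 -0.045 0" --pt "1 0.102 0.086 -0.04 0" --pt "1 0.102 0.086 -0.03 0" --pt "1 0.102 0.086 -0.02 0" --pt "1 0.102 0.086 -0.012 0" --pt "1 0.102 0.086 -0.007 0" --pt "1 0.102 0.086 -0.004 0" --pt "1 0.102 0.086 -0.002 0" --pt "1 0.102 0.086 0 0" --pt "1 0.102 0.086 0 0"

```text
time: 7.85
tool_pos: [0.6139, -0.1579, 0.0498]
tool_rot: [3.141, 0.0, -0.257]
contact_force: [-0.5, -0.3, -0.2]
opening: 0.0008
grip_force: 0.0
```

Next I'll lift, back off to the right and clear the view to check.

step_arm --pt "1 0 0 -0.03 0" --pt "1 0 0 -0.08 0" --pt "1 0 0.06 -0.12 0" --pt "1 0 0.12 -0.15 0" --pt "1 -0.05 0.18 -0.15 0" --pt "1 -0.1 0.23 -0.15 0" --pt "1 -0.1 0.28 -0.15 0" --pt "1 -0.1 0.28 -0.15 0"

```text
time: 8.85
tool_pos: [0.4436, -0.4062, 0.1997]
tool_rot: [3.141, 0.0, -0.261]
contact_force: [0.4, 1.2, -1.3]
opening: 0.0006
grip_force: 0.0
```

```bash
cat > chk.py <<'E'
from h import *
import sys
for n in("top","side"):
    c=read_camera(n);P=cloud(c)
    u0,u1,v0,v1=(270,400,140,260) if n=="top" else (220,360,140,230)
    cv2.imwrite(f"pics/{n}{sys.argv[1]}.png",cv2.resize(c["img"][v0:v1,u0:u1,::-1],None,fx=5,fy=5,interpolation=cv2.INTER_CUBIC))
    if n=="top":
        reg=np.zeros(P.shape[:2],bool);reg[150:235,280:380]=1
        m=reg&(P[...,2]>.038)&(P[...,2]<.075)
        r=cv2.minAreaRect((P[m][:,:2]*1000).astype(np.float32));print(r)
    m=(P[...,2]>.038)&(P[...,2]<.075)
    yaw=-.2565;C=np.array([.5755,-.1037]);R=np.array([[np.cos(yaw),-np.sin(yaw)],[np.sin(yaw),np.cos(yaw)]])
    l=(P[...,:2]-C)@R
    for k,o in dict(fl=(-53,42),fr=(-53,-42),re=(0,-78),br=(53,-42),bl=(53,42),le=(0,78)).items():
        q=m&(np.hypot(l[...,0]-o[0]/1e3,l[...,1]-o[1]/1e3)<.01)
        print(n,k,P[q][:,2].mean().round(4),q.sum())
E
python3 chk.py 1
```

```text
((575.9168090820312, -104.26760864257812), (166.44192504882812, 116.92939758300781), 76.04788970947266)
top fl 0.0475 46
top fr 0.0478 42
top re 0.0474 47
top br 0.0474 42
top bl 0.0468 40
top le 0.0477 38
side fl 0.0465 39
side fr 0.0469 32
side re 0.0483 24
side br 0.049 19
side bl 0.049 23
side le 0.0468 33
```

View pics/side1.png

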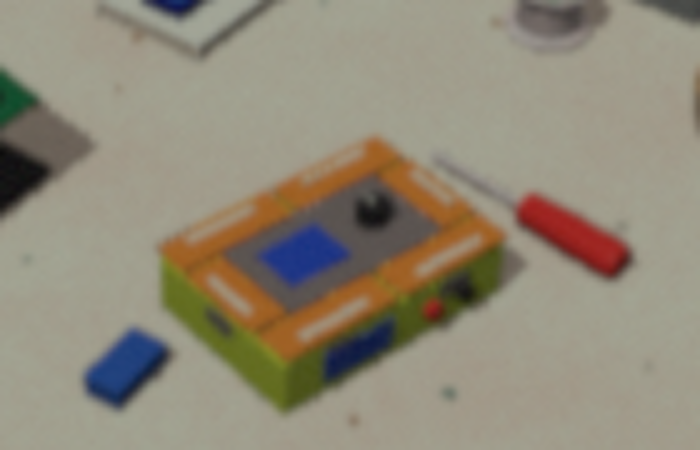

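The crop shows all six orange sections level around the grey middle (corners at about (165,250), (375,140), (500,235) and (285,355)). The heights agree, and the box has not moved.

```bash
python3 -c "
from cell import *
print(hand_in())"
```

```text
the job is handed in; nothing more can be done
None
```

I pressed the four raised rim sections (`right_end`, `left_end`, `front_left`, `back_right`) shut; `front_right` and `back_left` were already closed, the cameras show all six level and the box in place, and the job is handed in (no verdict was returned).

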